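Move the sprung-pin spatter guard to the other welding fixture

ROBOT

A 7-joint arm with a two-finger parallel gripper is mounted at the origin on the work surface. World frame = base frame: x ahead of the robot, y to its left, z up, the work surface at z = 0. Lengths are in m, angles in rad, forces in N, time in s.
With the tool pointing down it reaches from about 0.35 to 0.9 m from the base axis. Payload 7.2 kg.
Tool frame: the origin (TCP) lies at the very end of the fingers, on their centre line; the grasp point (between the pads) lies 19 mm behind it (bot.grip_point_offset is the distance from the TCP to the grasp point, in m); x points along the fingers, y is the direction in which the jaws open and shut, and the axes are right-handed (so a half turn about x gives the same grasp; the last joint's range is limited). The gripper opens to 88 mm and grips with 3 to 60 N. Pads are 20 mm wide; open, the fingers measure 115 mm over their backs; the gripper's body (75 mm by 178 mm) begins 61 mm behind the grasp point.
Start: joints at [1.218, 0.411, -0.013, 1.596, 0.006, 1.134, -0.082], TCP at [0.176, -0.6, 0.223] pointing down, gripper open.
Joint ranges: [-2.95, 2.95], [-0.29, 1.99], [-1.47, 1.44], [0.14, 2.54], [-1.03, 4.17], [0.13, 1.85], [-2.86, 2.86]. Speed limits (rad/s): [2.39, 2.39, 3.01, 3.01, 3.14, 3.14, 3.14].

INTERFACE

Orientations are given as [roll, pitch, yaw] about the fixed x, y, z axes, in that order (R = Rz(yaw) Ry(pitch) Rx(roll)).
In Python, from bench import get_obs, cams, bot gives the robot as it stands.
- The arm moves only by the tool arm_command, never from a script. Its argument "plan" is a list of rows, each a list of 7 numbers: the shift along the tool's x, y, z in m, then the turn, a rotation vector about the tool's x, y, z in rad, then the finger opening in m, from 0 to 0.0878. In form: [[x, y, z, rx, ry, rz, grip], ...]. A call has 1 to 5 rows; each row shifts and turns the pose as measured when the row begins, along the tool's axes as they then stand; what a row does not reach is not made up. A row lasts 1/12 s, in which the tool goes at most 41.7 mm and 7.16 degrees, less where a joint would pass 70% of its speed; a pose out of reach is approached as far as the arm can. A call is refused whole if a number of a shift passes 0.0417 or a number of a turn 0.125, either way. A call with a gripper value outside its range is refused whole. The fingers move at their own pace and stop on an object; "newtons" is the grip in N (left out, the last holds). Time passes only in rows, so rows that do not move let the fingers close. It gives the time, the measured TCP pose, the force and the opening at its end, in the units of the state.
- get_obs(): the state, without advancing time (a new reading comes with each control period).
- cams.capture(name): name is "scene" or "top" or "wrist"; returns a dict with "image" (420x560x3 uint8, blue, green, red), "fov_y" (degrees; the focal length in pixels is half the picture's height over the tangent of half this angle, whatever the lens; pixels are square), "cx", "cy" (the principal point, pixels), "T" (4x4, takes a point from camera to world coordinates); the wrist camera has in their place "hand_eye" (4x4, takes a point from camera to tool coordinates, whose origin is the TCP and whose axes are the tool frame's). Camera axes: x right, y down, z forward; pixel columns grow to the right and rows downward; lengths in m; the calibration is good to about 2 mm. A picture is of the moment at which its call begins: read the wrist's pose just before it. There is no depth.
- bot.job_done(): hands the job in, once; it reports no verdict.
The state is a dict: "time_s": time; "q": joint angles; "joint_vel": joint speeds; "tau": joint torques, N m; "tool_pos": TCP position; "eef_rot": TCP orientation; "contact_force": force on the tool from outside, world axes, zero at the start; "wrist_torque": the same for the moment, N m; "opening": finger opening in m.
Only numpy, scipy, OpenCV 4.12 (cv2) and the standard library are available. Lean on these libraries where they do the work, as an engineer would, in place of code of your own. Each camera call takes 0.05 s, during which the arm holds its last target.

TASK

The spatter guard hangs on one of the two pipe-welding fixtures and is now needed on the other. Squeeze its two tabs together to draw the sprung hinge pin, lift the guard off, and hang it the same way round on the empty fixture, whose cheeks are clamped at a height nobody has measured: barrel down in both rests, stub fully home in its hole, pin sprung out into the opposite hole, guard hanging free. Feel your way gently and set it down on its rests before you let the pin go (do not drop it in), do not force it against the fixtures, and leave the other things on the bench where they are.

Things in the scene. Friction and masses are not known exactly. Their poses are not given: they have to be found in the camera images.
- guard_axis (a point): the guard (0.3 kg): a steel barrel 16 mm thick and 150 mm long, an aluminium plate (100 wide, 3 thick) hanging from it to 76 mm under its axis, a stub and a sprung pin at its ends, two tabs on top. This point: centre of the barrel, on its axis; y along the barrel, z up. Stub at its -y end, pin at +y. Grip it from above across both tabs, fingers closing along y
- fixed_tab (a point): the guard's fixed tab, an upright plate 30 mm wide (x), 5 thick (y), from the barrel to 48 mm above its axis. This point: on its outer (-y) face, 32 mm above the axis, y = -22.5 mm from guard_axis. Keep fingertips 4 mm or more above the barrel's top (which is 8 mm above the axis)
- pin_tab (a point): the sprung pin's tab, like the fixed tab and facing it. This point: on its outer (+y) face, 32 mm above the axis; y = +42.5 mm from guard_axis less hinge_pin. Outer faces are 64 mm apart when the guard hangs, 45 mm with the pin fully drawn, and then centred over guard_axis
- guard_stub (a point): end of the guard's fixed stub, which sticks 6 mm out of the barrel's -y end; 8 mm in diameter, 1 mm chamfer; 81 mm from guard_axis
- pin_tip (a point): end of the sprung pin at the guard's +y end: a collar 12.4 mm in diameter, and beyond it a tip 8 mm in diameter, 6 mm long, 1 mm chamfer. With the pin fully out the collar's face is 13 mm and the tip's end 19 mm past the barrel's end; fully drawn, the tip lies 1 mm inside the barrel
- hinge_pin (a joint): how far the pin is drawn towards the guard's middle, m: 0 out, 0.020 fully drawn (stop). Spring 3 N (out) to 6 N (drawn). Hanging it reads 0.001: the collar bears on its cheek and pushes the barrel against the stub's cheek. Drawn and 7 to 11 mm to +y of its hanging place the guard clears both cheeks; a squeeze centred on the hanging tabs shifts it 9 mm to there by itself
- fixture_a_rest (a point): the fixture that carries the guard at the start, built like the other one; its cheeks stand at the middle height. This point: where the barrel's centre lies when the guard hangs, on the line of the two holes, 105 mm above the bench; y along that line (stub cheek at -y), z up, x towards the back stops. Fixtures are bolted down
- fixture_b_rest (a point): the empty fixture. This point: where the barrel's centre must come to lie in plan, y along the line of the holes (stub cheek at -y), z up, x towards the back stops. The point stands 105 mm above the bench, but the cheeks were clamped by hand, so the line of holes and the rests really lie up to 8 mm lower or higher than it: find the height by touch
- fixture_b_base (a point): top of fixture_b's base plate (150 x 210 mm), straight below fixture_b_rest. On it two upright cheeks, 8 mm thick, 40 wide, inner faces 75 mm (stub's, -y) and 87 mm (pin's, +y) from fixture_b_rest, tops 20 mm above the holes. Each has an 11 mm square through-hole. Behind, from 46 to 97 mm in x, stands a pipe joint up to 70 mm above the bench
- fixture_b_ledge (a point): on the ledge at the stub's cheek. Inside each cheek is an L-shaped rest for the barrel: a level ledge 8 mm below the hole's centre, from -14 to +8.5 mm in x of it, and a back stop at +8.5 mm rising 7 mm above the centre; open to the top and to -x. Rests reach 20 mm in from the stub's cheek, 24 mm from the pin's. This point too is given for the cheeks' middle height
- wire_brush: bystander: wire brush lying on the bench, 200 mm long; origin under its middle
- paste_tin: bystander: tin, 64 mm in diameter, 60 mm high; origin under its centre
- pipe_offcut: bystander: upright steel pipe, 48 mm in diameter, 70 mm high; origin under its centre
- flange: bystander: flat steel ring, 72 mm in diameter, 12 mm high; origin under its centre
- coupon: bystander: flat steel strip 100 x 50 x 6 mm; origin under its centre
- tube_ring: bystander: copper tube ring, 56 mm in diameter, 30 mm high; origin under its centre
Not all that is in view belongs to the job. What is shaped like the part that bears guard_axis but blue, brown or yellow is not meant.

How it is judged:
On the way, in this order (a step that is already met when the one before it is completed fails the run):
1. the pin is drawn and the guard is lifted clear of the first fixture (value of joint hinge_pin above 0.014 m and z of guard_axis in the frame of fixture_a_rest above 0.03 m and contact force between guard and fixture_a below 0.1 N), for 0.1 s.
2. the guard, still held with its pin drawn, is set down against the second fixture's rests (value of joint hinge_pin above 0.0175 m and contact force between guard and the fingers above 1 N and contact force between guard and fixture_b above 1 N and distance between guard_axis and fixture_b_rest below 0.02 m), for 0.04 s.
At the end, for the whole second after the job is handed in: The guard hangs, released and at rest, in the second fixture the same way round: barrel centre within 4 mm (x), 2.5 mm (y) and 10 mm (z) of fixture_b_rest, within 0.05 rad of the line of the holes and 0.35 rad of plumb, hinge_pin sprung out below 4 mm (x of guard_axis in the frame of fixture_b_rest between -0.004 and 0.004 m and y of guard_axis in the frame of fixture_b_rest between -0.0025 and 0.0025 m and z of guard_axis in the frame of fixture_b_rest between -0.01 and 0.01 m and value of joint hinge_pin below 0.004 m and angle between the y axis of guard_axis and the y axis of fixture_b_rest, either way round below 0.05 rad and angle between guard_axis's own z axis and vertical below 0.35 rad and linear speed of guard below 0.03 m/s and contact force between guard and the fingers below 0.1 N); the robot touches nothing.
It fails at once if the guard is forced: more than 32 N between it and a fixture (contact force between guard and fixture_a above 32 N or contact force between guard and fixture_b above 32 N).
It fails at once if a bystander is shifted by more than 30 mm (distance of any of wire_brush, paste_tin, pipe_offcut, flange, coupon, tube_ring from where it was at the start of the episode above 0.03 m).
It also fails if it takes over 50 s, if anything falls off the work surface, if the arm or the gripper's body presses on something with over 40 N, if the wrist force passes 120 N, or if a joint passes its speed limit or range.

## Working session

There is one attempt and no reset: what is moved stays moved. The work goes in short steps, Python scripts to look and compute and a tool call to move; the robot and the scene stay as the last step left them, time stands still between calls to the robot, and variables do not carry over. Pictures are saved under pics/ and viewed, and the job is handed in when it is done.

Besides the shell and the picture viewer there is one more tool, called after "Request:" as name(argument=value, ...) on one line, values as JSON. arm_command: Moves the arm, as the interface text tells. Its arguments: {"type":"object","properties":{"plan":{"type":"array","items":{"type":"array","items":{"type":"number"}}},"newtons":{"type":"number"}},"required":["plan"]}

```bash
ls; mkdir -p pics; python3 - <<'E'
from bench import get_obs,cams,bot
import cv2,numpy as np
o=get_obs();print(o)
for n in ["scene","top","wrist"]:
    c=cams.capture(n);cv2.imwrite(f"pics/{n}0.png",c["image"])
    print(n,c["fov_y"],c["cx"],c["cy"],np.round(c.get("T",c.get("hand_eye")),4).tolist())
E
```

```text
pics
{'time_s': 0.0, 'q': array([ 1.2177948 ,  0.41190392, -0.01271721,  1.59702883,  0.00557029,
        1.13428502, -0.08217701]), 'joint_vel': array([ 1.24106049e-06,  3.41552820e-04,  1.12664067e-03,  4.35007482e-04,
       -1.19348097e-03, -7.77885943e-04,  1.90295302e-04]), 'tau': array([ 1.08592827e-03, -5.87945724e+01,  6.42452929e-01, -2.91073358e+01,
       -5.37544023e-02,  1.85412692e-02,  1.27643752e-04]), 'tool_pos': array([ 0.17543683, -0.59935413,  0.22181276]), 'eef_rot': array([-1.51821984,  1.56920625,  1.90821405]), 'contact_force': array([-0.36799651,  0.26620119,  0.35115503]), 'wrist_torque': array([-0.02960843, -0.00324319, -0.0054902 ]), 'opening': 0.08760034362884948}
scene 43.27613782650414 282.19567144406176 215.74824365481723 [[0.0268, 0.6457, -0.7631, 1.5963], [0.9995, -0.0037, 0.032, -0.0957], [0.0178, -0.7636, -0.6454, 1.0124], [0.0, 0.0, 0.0, 1.0]]
top 44.84927578455686 287.19205690296 216.32083775614282 [[0.0274, -0.9925, 0.1193, 0.3733], [-0.9995, -0.0252, 0.0201, -0.049], [-0.0169, -0.1198, -0.9927, 1.5732], [0.0, 0.0, 0.0, 1.0]]
wrist 61.943346749177024 283.264660529624 206.42285117369633 [[-0.0, -0.2673, 0.9636, -0.1625], [1.0, -0.0004, -0.0001, -0.0002], [0.0004, 0.9636, 0.2673, -0.0726], [0.0, 0.0, 0.0, 1.0]]
```

View pics/scene0.png

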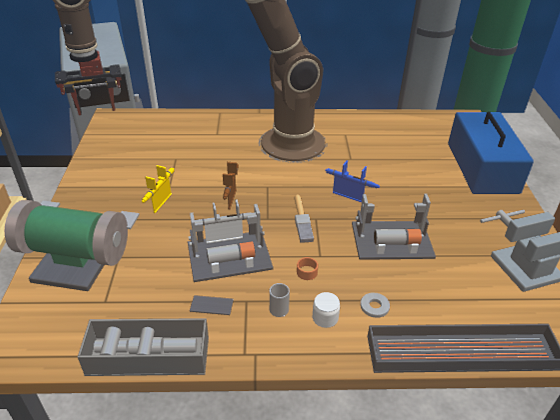

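View pics/top0.png

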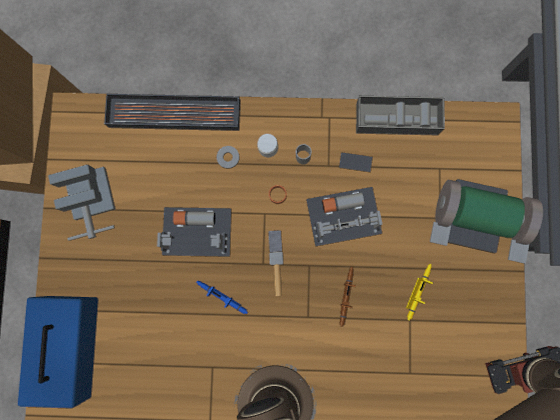

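View pics/wrist0.png

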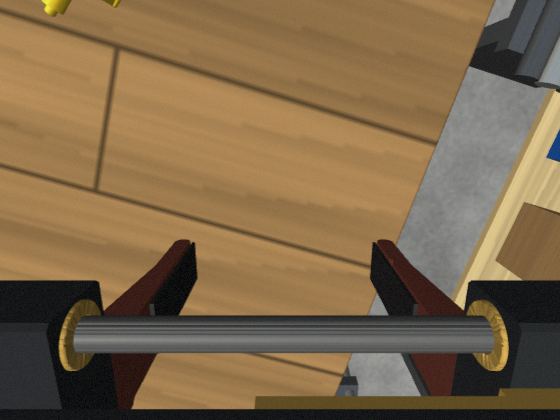

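```bash
cat > h.py <<'E'
import numpy as np,cv2
from bench import get_obs,cams,bot
from scipy.spatial.transform import Rotation as R
def crop(src,x0,y0,w,h,out):
    im=cv2.imread(src)[y0:y0+h,x0:x0+w]
    s=min(800/w,600/h)
    cv2.imwrite(out,cv2.resize(im,None,fx=s,fy=s,interpolation=cv2.INTER_CUBIC)); print(out,s)
def ray(c,T,u,v):
    f=c["image"].shape[0]/2/np.tan(np.radians(c["fov_y"]/2))
    d=T[:3,:3]@np.array([(u-c["cx"])/f,(v-c["cy"])/f,1]);return T[:3,3],d
def at_z(c,T,u,v,z):
    p,d=ray(c,T,u,v);return p+d*(z-p[2])/d[2]
def proj(c,T,P):
    f=c["image"].shape[0]/2/np.tan(np.radians(c["fov_y"]/2))
    q=np.linalg.inv(T)@np.r_[P,1];return f*q[0]/q[2]+c["cx"],f*q[1]/q[2]+c["cy"]
def tri(obs):
    A=np.zeros((3,3));b=np.zeros(3)
    for (p,d) in obs:
        d=d/np.linalg.norm(d);M=np.eye(3)-np.outer(d,d);A+=M;b+=M@p
    return np.linalg.solve(A,b)
def toolT():
    o=get_obs();T=np.eye(4);T[:3,:3]=R.from_euler('xyz',o["eef_rot"]).as_matrix();T[:3,3]=o["tool_pos"];return T
E
python3 - <<'E'
from h import *
crop("pics/top0.png",300,180,90,70,"pics/tA.png")
crop("pics/top0.png",150,200,90,65,"pics/tB.png")
crop("pics/scene0.png",180,195,100,85,"pics/sA.png")
crop("pics/scene0.png",345,185,100,80,"pics/sB.png")
E
```

```text
pics/tA.png 8.571428571428571
pics/tB.png 8.88888888888889
pics/sA.png 7.0588235294117645
pics/sB.png 7.5
```

View pics/tA.png

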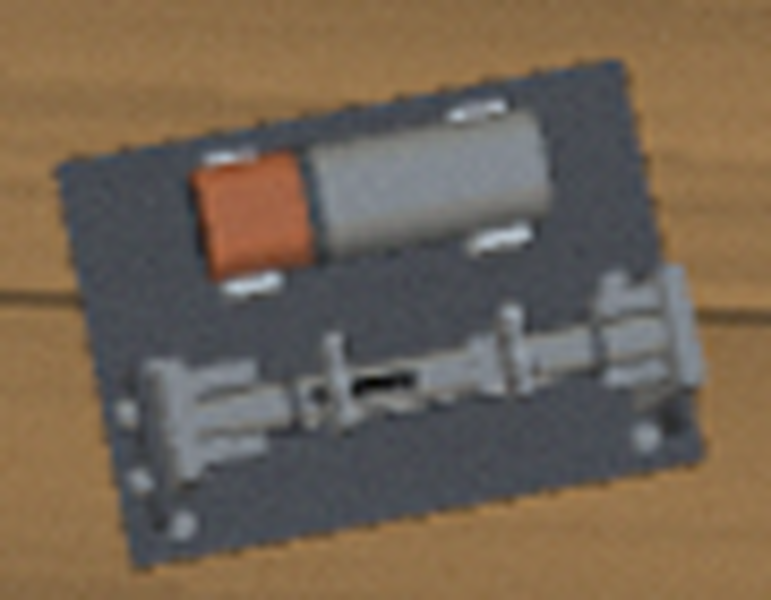

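View pics/tB.png

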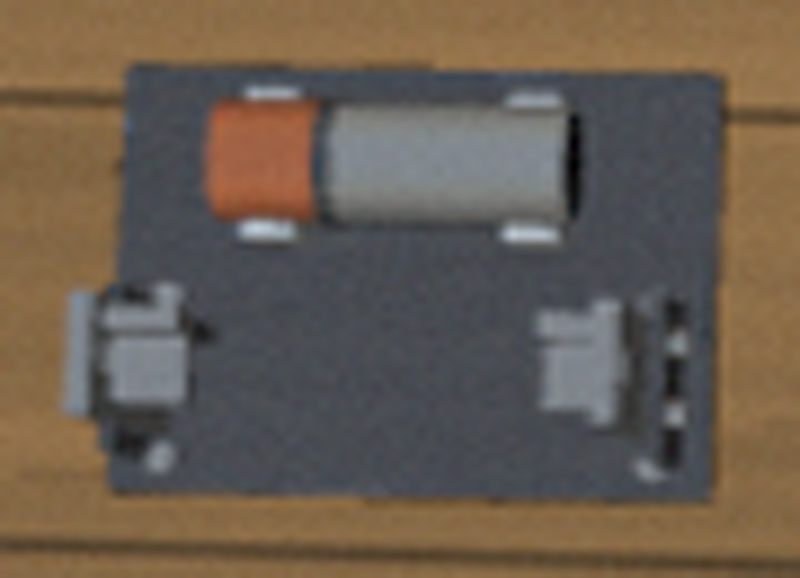

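View pics/sA.png

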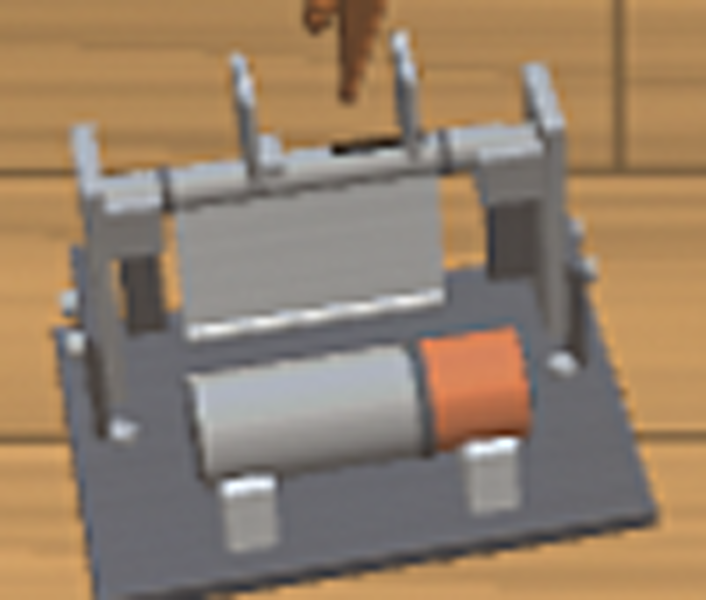

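View pics/sB.png

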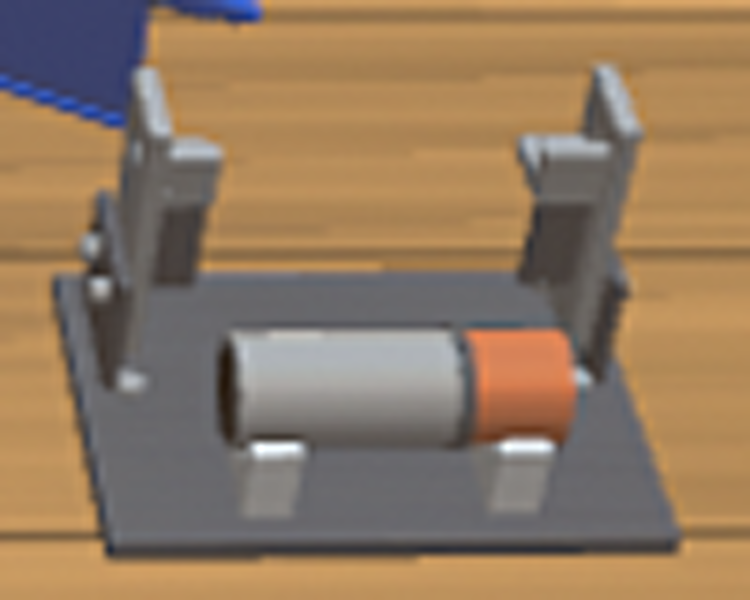

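```bash
python3 - <<'E'
from h import *
np.set_printoptions(precision=4,suppress=True)
c=cams.capture("top");s=cams.capture("scene")
T=toolT();print(T)
def tp(u,v,z,k,x0,y0): return at_z(c,c["T"],x0+u/k,y0+v/k,z)
def sp(u,v,z,k,x0,y0): return at_z(s,s["T"],x0+u/k,y0+v/k,z)
for n,(u,v,z) in dict(cl=(163,420,.125),cr=(683,325,.125),tabl=(338,378,.153),tabr=(513,348,.153)).items(): print("A",n,tp(u,v,z,60/7,300,180))
for n,(u,v,z) in dict(cl=(80,352,.125),cr=(610,362,.125)).items(): print("B",n,tp(u,v,z,80/9,150,200))
print("scene A")
for n,(u,v,z) in dict(tabpin=(400,38,.153),tabfix=(238,60,.153),cl=(85,135,.125),cr=(538,72,.125)).items(): print(n,sp(u,v,z,800/100*0+600/85,180,195))
print("scene B")
for n,(u,v,z) in dict(cl=(150,72,.125),cr=(603,70,.125)).items(): print(n,sp(u,v,z,7.5,345,185))
E
```

```text
[[-0.0003  0.281  -0.9597  0.1755]
 [ 0.0007 -0.9597 -0.281  -0.5996]
 [-1.     -0.0007  0.0001  0.2223]
 [ 0.      0.      0.      1.    ]]
A cl [ 0.5132 -0.1116  0.125 ]
A cr [ 0.5495 -0.284   0.125 ]
A tabl [ 0.5257 -0.1672  0.153 ]
A tabr [ 0.5371 -0.2242  0.153 ]
B cl [0.4709 0.3454 0.125 ]
B cr [0.4722 0.1742 0.125 ]
scene A
tabpin [ 0.5177 -0.1698  0.153 ]
tabfix [ 0.5303 -0.2283  0.153 ]
cl [ 0.5392 -0.2855  0.125 ]
cr [ 0.5033 -0.1196  0.125 ]
scene B
cl [0.4587 0.1775 0.125 ]
cr [0.4582 0.3446 0.125 ]
```

```bash
cat >> h.py <<'E'
def pose(p,yaw):  # tool down, tool y = -fixture y, fixture yaw
    fx=np.array([np.cos(yaw),np.sin(yaw),0]);fy=np.array([-np.sin(yaw),np.cos(yaw),0])
    T=np.eye(4);T[:3,0]=[0,0,-1];T[:3,1]=-fy;T[:3,2]=-fx;T[:3,3]=p;return T
def delta(p,yaw):
    T=toolT();D=np.linalg.inv(T)@pose(p,yaw);rv=R.from_matrix(D[:3,:3]).as_rotvec()
    d=D[:3,3];n=np.linalg.norm(d);print("shift mm",np.round(d*1000,2),"norm",round(n*1000,1),"rot",np.round(rv,4),"rows",n/0.04)
    o=get_obs();print("t",o["time_s"],"F",np.round(o["contact_force"],2),"M",np.round(o["wrist_torque"],3),"open",round(o["opening"],4),"pos",np.round(o["tool_pos"],4))
E
python3 -c "
from h import *
delta([.5325,-.2037,.33],0.2)"
```

```text
shift mm [-107.55 -279.74 -453.85] norm 543.9 rot [0.0848 0.0001 0.0007] rows 13.596909562520834
t 0.25 F [0.09 0.09 0.89] M [ 0.008 -0.045  0.022] open 0.0878 pos [ 0.1755 -0.5996  0.2223]
```

Request:
arm_command(plan=[[-0.03,0,-0.01,0.02,0,0,0.0878],[-0.03,-0.01,-0.02,0.02,0,0,0.0878],[-0.02,-0.02,-0.03,0.02,0,0,0.0878],[-0.01,-0.02,-0.034,0.02,0,0,0.0878],[0,-0.021,-0.035,0,0,0,0.0878]])

```text
time_s: 0.67
tool_pos: [0.2782, -0.5036, 0.3125]
eef_rot: [-0.745, 1.563, 2.579]
contact_force: [1.1, -0.2, -0.3]
opening: 0.0881
```

Request:
arm_command(plan=[[0,-0.021,-0.035,0,0,0,0.0878],[0,-0.021,-0.035,0,0,0,0.0878],[0,-0.021,-0.035,0,0,0,0.0878],[0,-0.021,-0.035,0,0,0,0.0878],[0,-0.021,-0.035,0,0,0,0.0878]])

```text
time_s: 1.08
tool_pos: [0.4344, -0.3643, 0.3148]
eef_rot: [-0.076, 1.567, -3.039]
contact_force: [1.0, -1.2, 0.3]
opening: 0.0877
```

```bash
python3 -c "
from h import *
delta([.5325,-.2037,.33],0.2)"
```

```text
shift mm [ -15.59 -140.52 -125.04] norm 188.7 rot [-0.0209  0.0035  0.0003] rows 4.718554949544534
t 1.0833 F [ 0.96 -1.18  0.34] M [-0.029 -0.045 -0.009] open 0.0877 pos [ 0.4344 -0.3643  0.3148]
```

Request:
arm_command(plan=[[-0.003,-0.028,-0.025,-0.004,0,0,0.0878],[-0.003,-0.028,-0.025,-0.004,0,0,0.0878],[-0.003,-0.028,-0.025,-0.004,0,0,0.0878],[-0.003,-0.028,-0.025,-0.004,0,0,0.0878],[-0.003,-0.015,-0.014,-0.004,0,0,0.0878]])

```text
time_s: 1.5
tool_pos: [0.5293, -0.2063, 0.3289]
eef_rot: [-0.773, 1.567, 2.574]
contact_force: [0.9, -0.2, 0.1]
opening: 0.0877
```

Request:
arm_command(plan=[[0,0,0,0,0,0,0.0878],[0,0,0,0,0,0,0.0878]])

```text
time_s: 1.67
tool_pos: [0.5322, -0.1997, 0.3293]
eef_rot: [-1.341, 1.566, 2.016]
contact_force: [-0.8, -0.5, -0.4]
opening: 0.0879
```

```bash
python3 - <<'E'
from h import *
delta([.5325,-.2037,.33],0.2)
T=toolT();np.save("Tw1.npy",T)
w=cams.capture("wrist");cv2.imwrite("pics/w1.png",w["image"]);cv2.imwrite("pics/w1b.png",cv2.resize(w["image"],(800,600),interpolation=cv2.INTER_CUBIC))
W=T@w["hand_eye"]
for P in [[.5325,-.2037,.105],[.513,-.1116,.125],[.5495,-.284,.125],[.5257,-.1672,.153]]: print(proj(w,W,P))
E
```

```text
shift mm [-0.75  3.99  0.55] norm 4.1 rot [0.0153 0.0011 0.0044] rows 0.10255808227567591
t 1.6667 F [-0.76 -0.48 -0.44] M [-0.076  0.058  0.043] open 0.0879 pos [ 0.5322 -0.1997  0.3293]
(np.float64(287.8925860288391), np.float64(176.9137941148661))
(np.float64(199.77806792810145), np.float64(179.8064920044309))
(np.float64(365.10372172136033), np.float64(180.96351897561792))
(np.float64(250.75126446517348), np.float64(184.83042478493013))
```

View pics/w1b.png

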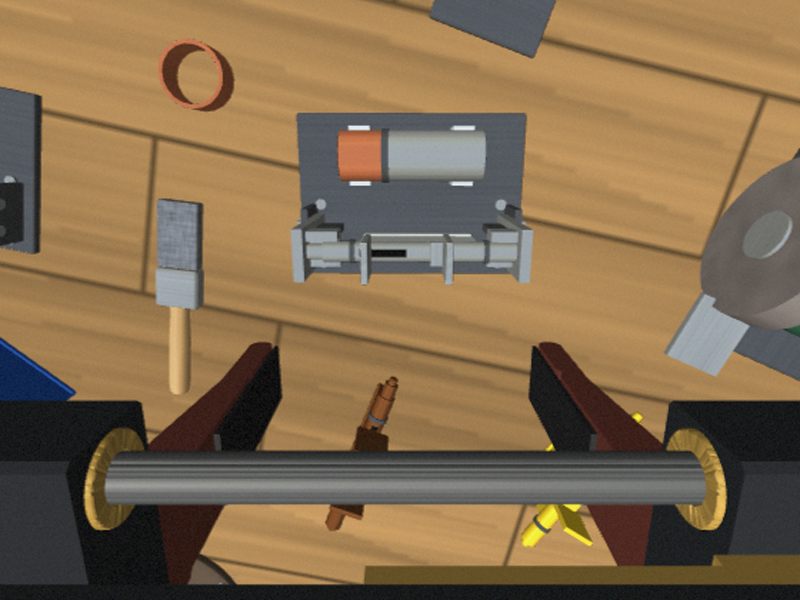

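```bash
python3 - <<'E'
from h import *
crop("pics/w1.png",195,140,190,70,"pics/w1c.png")
E
```

```text
pics/w1c.png 4.2105263157894735
```

View pics/w1c.png

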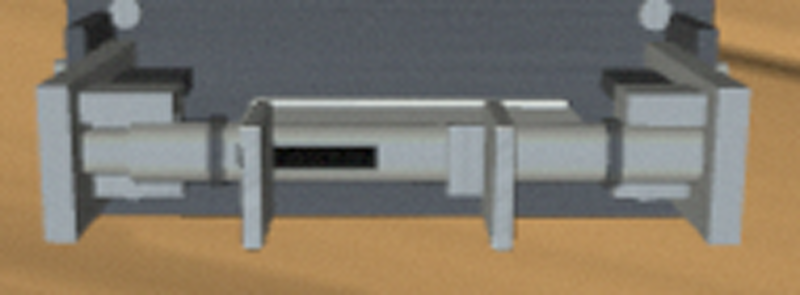

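```bash
python3 - <<'E'
from h import *
np.set_printoptions(precision=4,suppress=True)
w=cams.capture("wrist");T=np.load("Tw1.npy");W=T@w["hand_eye"];k=800/190
def a(u,v,z):
    P=at_z(w,W,195+u/k,140+v/k,z);print((u,v),P);return P
L=a(58,163,.125);Rr=a(728,165,.125);d=L-Rr;print(np.linalg.norm(d),np.arctan2(-d[0],d[1]))
L=a(40,240,.125);Rr=a(743,242,.125);d=L-Rr;print(np.linalg.norm(d),np.arctan2(-d[0],d[1]))
L=a(244,247,.153);Rr=a(514,249,.153);d=L-Rr;print(np.linalg.norm(d),np.arctan2(-d[0],d[1]))
a(380,124,.105);a(380,181,.105)
E
```

```text
(58, 163) [ 0.5162 -0.1208  0.125 ]
(728, 165) [ 0.552  -0.2864  0.125 ]
0.1693970790615147 0.21270192127633725
(40, 240) [ 0.4954 -0.1194  0.125 ]
(743, 242) [ 0.5335 -0.2957  0.125 ]
0.18030989344315618 0.21304235950542305
(244, 247) [ 0.5123 -0.172   0.153 ]
(514, 249) [ 0.5256 -0.2347  0.153 ]
0.06405378342540341 0.20835294904802804
(380, 124) [ 0.5401 -0.199   0.105 ]
(380, 181) [ 0.5251 -0.2023  0.105 ]
```

```bash
python3 -c "
from h import *
delta([.5336,-.2002,.121],0.211)"
```

```text
shift mm [208.19   0.5   -2.41] norm 208.2 rot [0.0019 0.0012 0.0043] rows 5.20519543980154
t 1.7667 F [-0.76 -0.03 -0.17] M [-0.069  0.024  0.026] open 0.0875 pos [ 0.5316 -0.201   0.3292]
```

Request:
arm_command(plan=[[0.04,0,-0.001,0,0,0.002,0.0878],[0.04,0,-0.001,0,0,0.002,0.0878],[0.03,0,0,0,0,0,0.0878],[0.01,0,0,0,0,0,0.0878],[0,0,0,0,0,0,0.0878]])

```text
time_s: 2.18
tool_pos: [0.5302, -0.2116, 0.2065]
eef_rot: [1.739, 1.564, -1.205]
contact_force: [-0.0, -0.7, 0.2]
opening: 0.0875
```

```bash
python3 - <<'E'
from h import *
delta([.5336,-.2002,.121],0.211)
T=toolT();np.save("Tw2.npy",T)
w=cams.capture("wrist");cv2.imwrite("pics/w2.png",w["image"]);cv2.imwrite("pics/w2b.png",cv2.resize(w["image"],(800,600),interpolation=cv2.INTER_CUBIC))
E
```

```text
shift mm [ 85.44 -11.03  -5.49] norm 86.3 rot [-0.0128 -0.0011 -0.0066] rows 2.1580334418537173
t 2.1833 F [-0.01 -0.67  0.21] M [0.009 0.011 0.033] open 0.0875 pos [ 0.5302 -0.2116  0.2065]
```

View pics/w2b.png

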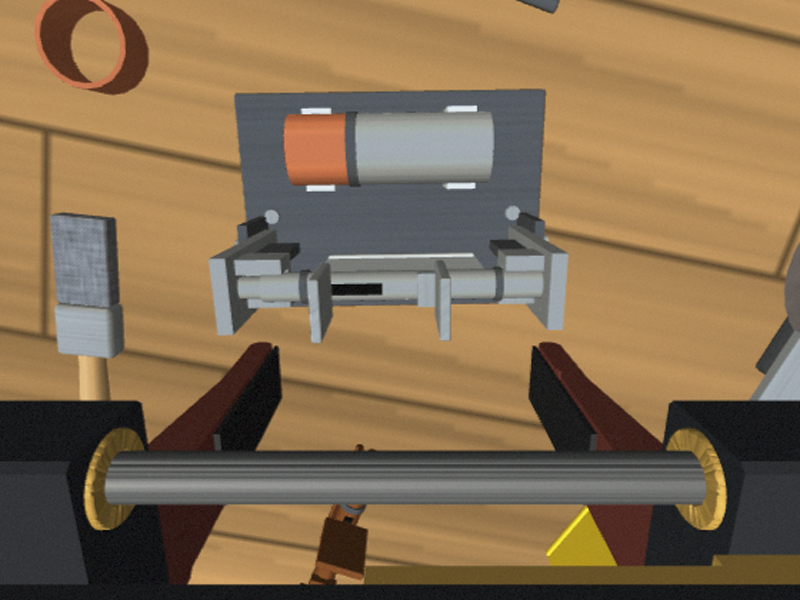

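Request:
arm_command(plan=[[0.01,-0.006,-0.003,-0.006,0,-0.003,0.0878],[0.01,-0.005,-0.003,-0.006,0,-0.003,0.0878],[0,0,0,0,0,0,0.0878]])

```text
time_s: 2.48
tool_pos: [0.5346, -0.2027, 0.1884]
eef_rot: [2.478, 1.565, -0.458]
contact_force: [0.6, -1.2, -0.6]
opening: 0.0876
```

```bash
python3 -c "
from h import *
delta([.5336,-.2002,.121],0.211)"
```

```text
shift mm [67.37 -2.83  0.72] norm 67.4 rot [-0.0056 -0.0042 -0.0033] rows 1.6857318762182643
t 2.4833 F [ 0.64 -1.18 -0.61] M [0.095 0.003 0.051] open 0.0876 pos [ 0.5346 -0.2027  0.1884]
```

```bash
python3 - <<'E'
from h import *
T=toolT();np.save("Tw3.npy",T)
w=cams.capture("wrist");cv2.imwrite("pics/w3.png",w["image"])
crop("pics/w3.png",150,150,260,110,"pics/w3c.png")
E
```

```text
pics/w3c.png 3.076923076923077
```

View pics/w3c.png

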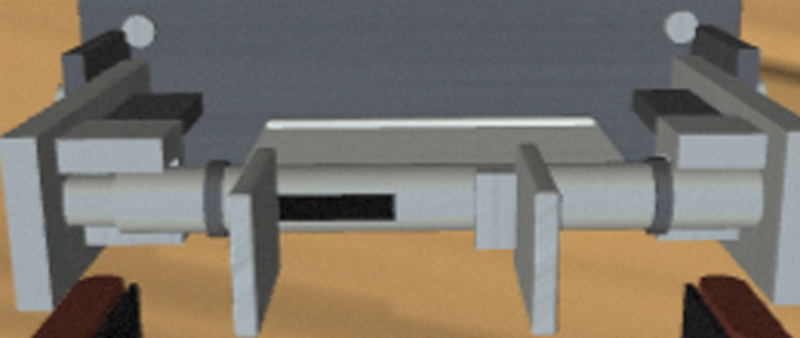

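```bash
python3 - <<'E'
from h import *
np.set_printoptions(precision=4,suppress=True)
w=cams.capture("wrist");T=np.load("Tw3.npy");W=T@w["hand_eye"];k=800/260
a=lambda u,v,z:at_z(w,W,150+u/k,150+v/k,z)
L=a(235,333,.153);Q=a(557,331,.153);d=L-Q;print(L,Q,(L+Q)/2,np.linalg.norm(d),np.arctan2(-d[0],d[1]))
L=a(230,193,.153);Q=a(557,191,.153);d=L-Q;print(L,Q,(L+Q)/2,np.linalg.norm(d),np.arctan2(-d[0],d[1]))
delta([.5336,-.2002,.121],0.211)
E
```

```text
[ 0.5128 -0.1716  0.153 ] [ 0.5262 -0.2342  0.153 ] [ 0.5195 -0.2029  0.153 ] 0.06401382229033743 0.2102272848668886
[ 0.5413 -0.1659  0.153 ] [ 0.5544 -0.2272  0.153 ] [ 0.5478 -0.1966  0.153 ] 0.0626899924677378 0.2103778990494093
shift mm [68.72 -3.72  1.03] norm 68.8 rot [-0.006  -0.0052 -0.0046] rows 1.7206389858466875
t 2.5833 F [ 0.32 -0.34  0.02] M [ 0.006 -0.024  0.031] open 0.0875 pos [ 0.5349 -0.2034  0.1897]
```

Request:
arm_command(plan=[[0.014,-0.003,0.001,-0.003,-0.003,-0.003,0.0878],[0.014,-0.001,0,-0.003,-0.002,-0.001,0.0878],[0.012,0,0,0,0,0,0.0878]])

```text
time_s: 2.83
tool_pos: [0.5369, -0.2007, 0.154]
eef_rot: [2.528, 1.561, -0.402]
contact_force: [0.2, 0.6, 0.3]
opening: 0.0878
```

```bash
python3 -c "
from h import *
delta([.5336,-.2000,.121],0.211)"
```

```text
shift mm [32.96 -1.61  3.36] norm 33.2 rot [ 0.0003 -0.0084 -0.0059] rows 0.8293591109383581
t 2.8333 F [0.2  0.58 0.29] M [ 0.028  0.013 -0.016] open 0.0878 pos [ 0.5369 -0.2007  0.154 ]
```

Request:
arm_command(plan=[[0.011,-0.001,0.002,0,-0.005,-0.004,0.0878],[0.011,-0.001,0.001,0,-0.003,-0.002,0.0878],[0.008,0,0,0,0,0,0.0878]])

```text
time_s: 3.08
tool_pos: [0.5346, -0.1995, 0.1235]
eef_rot: [2.665, 1.568, -0.264]
contact_force: [-0.3, -0.3, -0.3]
opening: 0.0878
```

```bash
python3 -c "
from h import *
delta([.5336,-.2000,.121],0.211)"
```

```text
shift mm [2.5  0.23 1.09] norm 2.7 rot [ 0.0008 -0.0022 -0.0011] rows 0.06845989756197786
t 3.0833 F [-0.32 -0.27 -0.33] M [0.009 0.009 0.019] open 0.0878 pos [ 0.5346 -0.1995  0.1235]
```

Request:
arm_command(newtons=20, plan=[[0.002,0,0.001,0,-0.002,-0.001,0.07],[0,0,0,0,0,0,0.066],[0,0,0,0,0,0,0.066]])

```text
time_s: 3.33
tool_pos: [0.5329, -0.1996, 0.1197]
eef_rot: [-0.511, 1.568, 2.842]
contact_force: [-0.1, 0.6, 0.3]
opening: 0.0715
```

```bash
python3 -c "
from h import *
delta([.5336,-.2000,.121],0.211)"
```

```text
shift mm [-1.28  0.5  -0.59] norm 1.5 rot [0.0008 0.0021 0.0012] rows 0.03735123221518408
t 3.3333 F [-0.13  0.58  0.27] M [0.025 0.028 0.01 ] open 0.0715 pos [ 0.5329 -0.1996  0.1197]
```

Lined up within a millimetre. Now the squeeze.

Request:
arm_command(newtons=20, plan=[[-0.001,0,0,0,0,0,0.056],[0,0,0,0,0,0,0.05],[0,0,0,0,0,0,0.044],[0,0,0,0,0,0,0.042],[0,0,0,0,0,0,0.042]])

```text
time_s: 3.75
tool_pos: [0.533, -0.1998, 0.1216]
eef_rot: [-0.448, 1.569, 2.905]
contact_force: [0.1, -0.6, -2.5]
opening: 0.0446
```

```bash
python3 -c "
from h import *
delta([.5336,-.2000,.121],0.211)"
```

```text
shift mm [ 0.65  0.28 -0.57] norm 0.9 rot [0.0005 0.0016 0.0008] rows 0.02269513762308909
t 3.75 F [ 0.13 -0.55 -2.5 ] M [-0.026 -0.037  0.012] open 0.0446 pos [ 0.533  -0.1998  0.1216]
```

```bash
python3 - <<'E'
from h import *
T=toolT();np.save("Tw4.npy",T)
w=cams.capture("wrist");cv2.imwrite("pics/w4.png",w["image"])
crop("pics/w4.png",110,150,340,230,"pics/w4c.png")
E
```

```text
pics/w4c.png 2.3529411764705883
```

View pics/w4c.png

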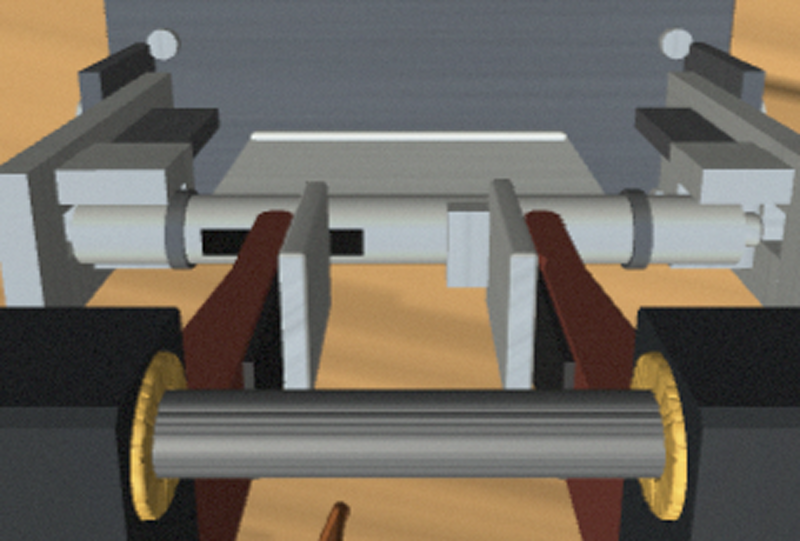

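Request:
arm_command(plan=[[-0.006,0,0.001,0,0,0,0.042],[-0.008,0,0,0,0,0,0.042]])

```text
time_s: 3.97
tool_pos: [0.5308, -0.1997, 0.1348]
eef_rot: [-0.504, 1.566, 2.85]
contact_force: [-0.3, 0.4, -3.9]
opening: 0.0449
```

```bash
python3 -c "
from h import *
delta([.5325,-.2000,.171],0.211)"
```

```text
shift mm [-36.2    0.54  -1.46] norm 36.2 rot [0.0007 0.0045 0.0025] rows 0.9058432026423894
t 3.9667 F [-0.34  0.41 -3.86] M [-0.036 -0.019  0.034] open 0.0449 pos [ 0.5308 -0.1997  0.1348]
```

Request:
arm_command(plan=[[-0.01,0,-0.001,0,0.002,0.001,0.042],[-0.01,0,0,0,0.001,0.001,0.042]])

```text
time_s: 4.13
tool_pos: [0.5315, -0.1994, 0.1563]
eef_rot: [-0.433, 1.568, 2.92]
contact_force: [-0.1, 0.1, -3.1]
opening: 0.0449
```

```bash
python3 -c "
from h import *
delta([.5325,-.2000,.171],0.211)"
```

```text
shift mm [-14.66   0.75  -0.79] norm 14.7 rot [0.0007 0.0021 0.001 ] rows 0.3676031495256382
t 4.1333 F [-0.11  0.07 -3.14] M [-0.025 -0.021  0.014] open 0.0449 pos [ 0.5315 -0.1994  0.1563]
```

Request:
arm_command(plan=[[-0.012,0,0,0,0,0,0.042],[-0.015,0,0,0,0,0,0.042],[-0.025,0,0,0,0,0,0.042],[-0.03,0,0,0,0,0,0.042],[-0.025,0,0,0,0,0,0.042]])

```text
time_s: 4.55
tool_pos: [0.53, -0.1986, 0.27]
eef_rot: [-0.52, 1.566, 2.834]
contact_force: [1.4, 0.3, -1.5]
opening: 0.0445
```

Request:
arm_command(plan=[[-0.02,0,0,0,0,0,0.042],[0,0,0,0,0,0,0.042]])

```text
time_s: 4.72
tool_pos: [0.5322, -0.1988, 0.2991]
eef_rot: [2.592, 1.565, -0.337]
contact_force: [1.2, 0.6, -2.2]
opening: 0.0448
```

```bash
python3 - <<'E'
from h import *
np.set_printoptions(precision=4,suppress=True)
delta([.4715,.254,.29],0.0)
T=toolT();np.save("Tw5.npy",T)
w=cams.capture("wrist");cv2.imwrite("pics/w5.png",w["image"])
cv2.imwrite("pics/w5b.png",cv2.resize(w["image"],(800,600),interpolation=cv2.INTER_CUBIC))
E
```

```text
shift mm [   7.82 -455.48  -36.2 ] norm 457.0 rot [ 0.2127 -0.0055 -0.0026] rows 11.424622978270204
t 4.7167 F [ 1.19  0.64 -2.23] M [-0.035 -0.067 -0.003] open 0.0448 pos [ 0.5322 -0.1988  0.2991]
```

View pics/w5b.png

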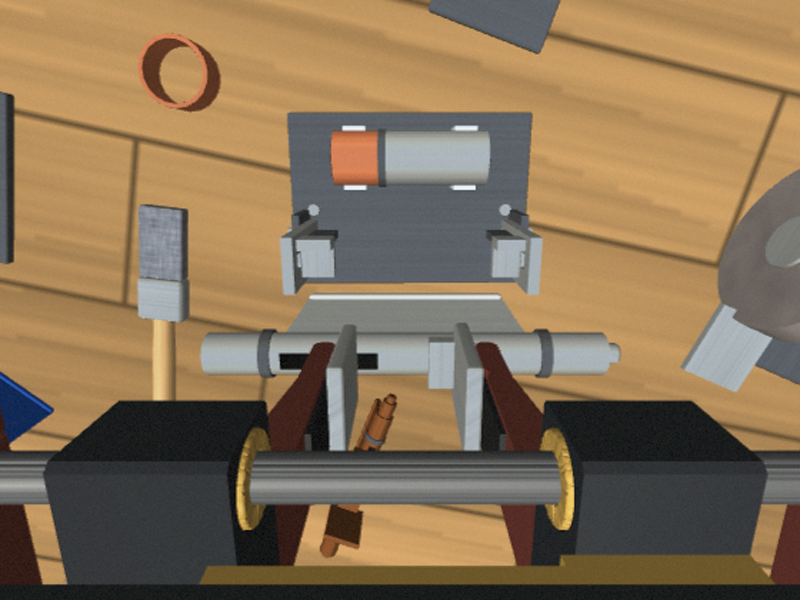

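Request:
arm_command(plan=[[0,-0.02,-0.002,0.02,0,0,0.042],[0,-0.035,-0.003,0.02,0,0,0.042],[0,-0.04,-0.003,0.02,0,0,0.042],[0,-0.04,-0.003,0.02,0,0,0.042],[0,-0.04,-0.003,0.02,0,0,0.042]])

```text
time_s: 5.18
tool_pos: [0.5135, -0.0302, 0.2906]
eef_rot: [1.24, 1.564, -1.812]
contact_force: [1.5, 0.2, -3.9]
opening: 0.0445
```

Request:
arm_command(plan=[[0,-0.04,-0.003,0.02,0,0,0.042],[0,-0.04,-0.003,0.02,0,0,0.042],[0,-0.04,-0.003,0.02,0,0,0.042],[0,-0.04,-0.003,0.02,0,0,0.042],[0,-0.04,-0.003,0.02,0,0,0.042]])

```text
time_s: 5.6
tool_pos: [0.5127, 0.1776, 0.2826]
eef_rot: [0.809, 1.558, -2.35]
contact_force: [1.0, 0.2, -2.8]
opening: 0.0446
```

```bash
python3 - <<'E'
from h import *
delta([.4715,.254,.29],0.0)
E
```

```text
shift mm [ -7.69 -75.56  42.61] norm 87.1 rot [-0.0176  0.0091 -0.0094] rows 2.1771913033740224
t 5.6 F [ 0.97  0.18 -2.76] M [ 0.01  -0.149 -0.012] open 0.0446 pos [0.5127 0.1776 0.2826]
```

Request:
arm_command(plan=[[-0.004,-0.033,0.018,-0.006,0.003,-0.003,0.042],[-0.004,-0.03,0.018,-0.006,0.003,-0.003,0.042],[0,-0.012,0.007,-0.005,0.003,-0.003,0.042],[0,0,0,0,0,0,0.042]])

```text
time_s: 5.93
tool_pos: [0.4634, 0.2662, 0.2841]
eef_rot: [-0.296, 1.561, 2.858]
contact_force: [-1.1, -1.0, -3.9]
opening: 0.0448
```

```bash
python3 - <<'E'
from h import *
np.set_printoptions(precision=4,suppress=True)
delta([.4715,.254,.29],0.0)
T=toolT();np.save("Tw6.npy",T)
w=cams.capture("wrist");cv2.imwrite("pics/w6.png",w["image"])
cv2.imwrite("pics/w6b.png",cv2.resize(w["image"],(800,600),interpolation=cv2.INTER_CUBIC))
E
```

```text
shift mm [-5.96 12.29 -7.92] norm 15.8 rot [0.0119 0.009  0.0027] rows 0.39469842341816425
t 5.9333 F [-1.06 -1.05 -3.93] M [ 0.02  -0.009 -0.032] open 0.0448 pos [0.4634 0.2662 0.2841]
```

View pics/w6b.png

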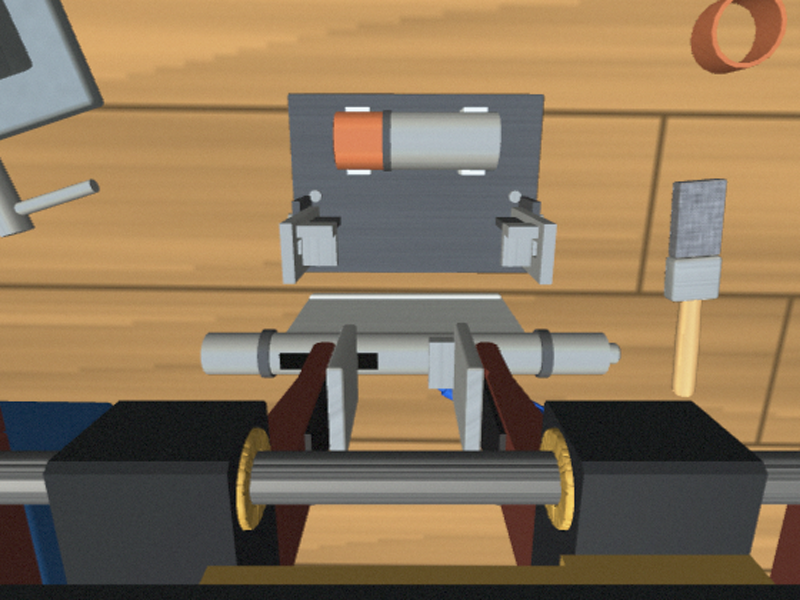

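```bash
python3 - <<'E'
from h import *
crop("pics/w6.png",190,120,205,90,"pics/w6c.png")
crop("pics/w5.png",190,140,200,80,"pics/w5c.png")
E
```

```text
pics/w6c.png 3.902439024390244
pics/w5c.png 4.0
```

View pics/w6c.png

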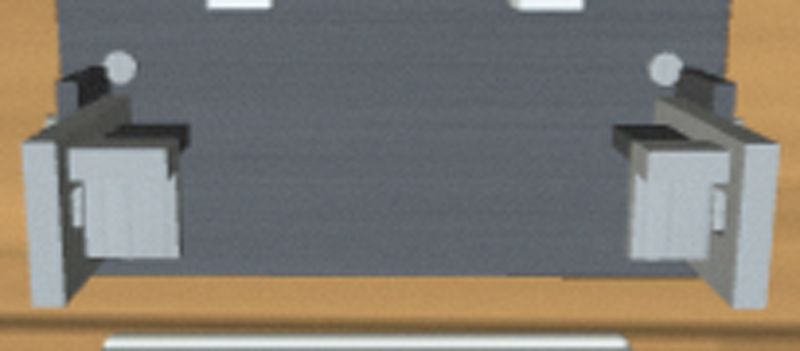

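View pics/w5c.png

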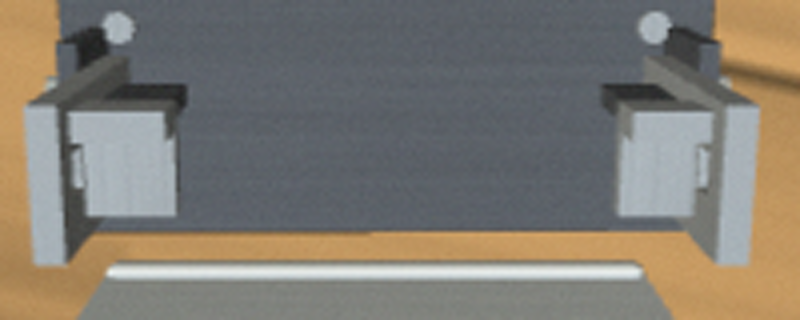

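```bash
python3 - <<'E'
from h import *
np.set_printoptions(precision=4,suppress=True)
w=cams.capture("wrist");
def go(Tn,x0,y0,k,pts,z):
    W=np.load(Tn)@w["hand_eye"]
    P=[at_z(w,W,x0+u/k,y0+v/k,z) for u,v in pts]
    for i in (0,2):
        d=P[i]-P[i+1];m=(P[i]+P[i+1])/2;print(z,P[i],P[i+1],"mid",m,"len",np.linalg.norm(d),"yaw",np.arctan2(-d[0],d[1]))
    print("   wid",np.linalg.norm(P[0]-P[2]),np.linalg.norm(P[1]-P[3]),"centre",np.mean(P,0))
go("Tw5.npy",190,140,4,[(36,264),(752,265),(27,104),(760,105)],.125)
for z in (.117,.121,.125,.129,.133):
    go("Tw6.npy",190,120,800/205,[(33,306),(767,308),(23,143),(777,144)],z)
E
```

```text
0.125 [ 0.4957 -0.1212  0.125 ] [ 0.5329 -0.2959  0.125 ] mid [ 0.5143 -0.2086  0.125 ] len 0.17862294108884355 yaw 0.2099185025963937
0.125 [ 0.535  -0.1131  0.125 ] [ 0.572  -0.2866  0.125 ] mid [ 0.5535 -0.1999  0.125 ] len 0.1773539418431874 yaw 0.21038779356281573
   wid 0.04006409925632128 0.0401591386326306 centre [ 0.5339 -0.2042  0.125 ]
0.117 [0.4501 0.3491 0.117 ] [0.4518 0.1663 0.117 ] mid [0.4509 0.2577 0.117 ] len 0.18281566154997242 yaw 0.009400999081537525
0.117 [0.4907 0.3493 0.117 ] [0.4926 0.1677 0.117 ] mid [0.4916 0.2585 0.117 ] len 0.1815925333716954 yaw 0.010567539272207771
   wid 0.0406046537519071 0.040828235008358575 centre [0.4713 0.2581 0.117 ]
0.121 [0.4511 0.3481 0.121 ] [0.4528 0.1675 0.121 ] mid [0.452  0.2578 0.121 ] len 0.1805929568166313 yaw 0.00940099908153742
0.121 [0.4912 0.3483 0.121 ] [0.4931 0.1689 0.121 ] mid [0.4922 0.2586 0.121 ] len 0.17938469964430798 yaw 0.010567539272207714
   wid 0.040110975281885126 0.04033183819838265 centre [0.4721 0.2582 0.121 ]
0.125 [0.4522 0.3471 0.125 ] [0.4539 0.1687 0.125 ] mid [0.453  0.2579 0.125 ] len 0.17
[... 210 characters left out ...]
840673 centre [0.4729 0.2583 0.125 ]
0.129 [0.4533 0.3461 0.129 ] [0.4549 0.17   0.129 ] mid [0.4541 0.258  0.129 ] len 0.176147547349949 yaw 0.009400999081537516
0.129 [0.4924 0.3463 0.129 ] [0.4942 0.1713 0.129 ] mid [0.4933 0.2588 0.129 ] len 0.17496903218953308 yaw 0.010567539272207594
   wid 0.03912361834184124 0.039339044578430814 centre [0.4737 0.2584 0.129 ]
0.133 [0.4543 0.3451 0.133 ] [0.456  0.1712 0.133 ] mid [0.4551 0.2581 0.133 ] len 0.17392484261660793 yaw 0.009400999081537404
0.133 [0.493  0.3453 0.133 ] [0.4948 0.1725 0.133 ] mid [0.4939 0.2589 0.133 ] len 0.1727611984621457 yaw 0.010567539272207528
   wid 0.03862993987181927 0.03884264776845489 centre [0.4745 0.2585 0.133 ]
```

```bash
python3 - <<'E'
from h import *
crop("pics/w6.png",130,210,320,110,"pics/w6g.png")
E
```

```text
pics/w6g.png 2.5
```

View pics/w6g.png

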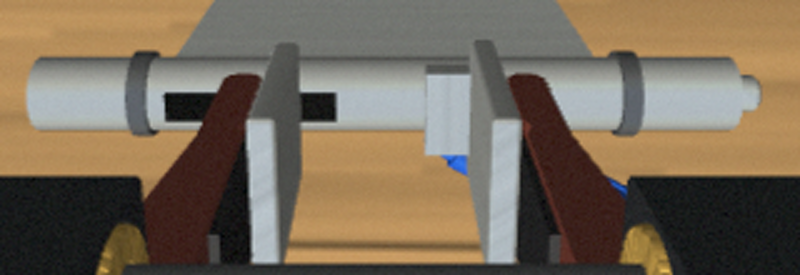

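```bash
python3 - <<'E'
from h import *
np.set_printoptions(precision=2,suppress=True)
w=cams.capture("wrist");H=w["hand_eye"]
for x in (.0145,.0166,.0185):
    for (u,v) in [(27,94),(742,95),(761,94),(60,57),(60,131),(700,57),(700,131)]:
        p,d=ray(w,H,130+u/2.5,210+v/2.5);q=p+d*(x-p[0])/d[0];print(x,(u,v),q*1000)
E
```

```text
0.0145 (27, 94) [ 14.5  -77.44  -0.35]
0.0145 (742, 95) [14.5  77.8  -0.05]
0.0145 (761, 94) [14.5  81.9  -0.28]
0.0145 (60, 57) [ 14.5  -69.43  -8.86]
0.0145 (60, 131) [ 14.5  -71.14   8.38]
0.0145 (700, 57) [14.5  67.84 -8.8 ]
0.0145 (700, 131) [14.5  69.5   8.44]
0.0166 (27, 94) [ 16.6  -78.36   0.51]
0.0166 (742, 95) [16.6  78.73  0.81]
0.0166 (761, 94) [16.6  82.88  0.58]
0.0166 (60, 57) [ 16.6  -70.26  -8.1 ]
0.0166 (60, 131) [ 16.6  -71.99   9.34]
0.0166 (700, 57) [16.6  68.64 -8.04]
0.0166 (700, 131) [16.6  70.33  9.4 ]
0.0185 (27, 94) [ 18.5  -79.19   1.29]
0.0185 (742, 95) [18.5  79.56  1.59]
0.0185 (761, 94) [18.5  83.76  1.36]
0.0185 (60, 57) [ 18.5  -71.    -7.42]
0.0185 (60, 131) [ 18.5  -72.75  10.21]
0.0185 (700, 57) [18.5  69.37 -7.36]
0.0185 (700, 131) [18.5  71.07 10.27]
```

```bash
python3 -c "
from h import *
delta([.470,.2615,.25],0.010)"
```

```text
shift mm [34.39  0.08 -3.73] norm 34.6 rot [-0.005   0.0078  0.0005] rows 0.864704689070289
t 6.0833 F [ 0.38  0.19 -2.82] M [-0.028 -0.073  0.032] open 0.0447 pos [0.4665 0.2615 0.2844]
```

Request:
arm_command(plan=[[0.012,0,-0.002,-0.003,0.004,0,0.042],[0.012,0,-0.001,-0.002,0.004,0,0.042],[0.009,0,0,0,0,0,0.042],[0,0,0,0,0,0,0.042]])

```text
time_s: 6.42
tool_pos: [0.4745, 0.2527, 0.2491]
eef_rot: [2.091, 1.567, -1.054]
contact_force: [-0.9, 0.5, -4.0]
opening: 0.0446
```

```bash
python3 - <<'E'
from h import *
delta([.470,.2615,.17],0.010)
T=toolT();np.save("Tw7.npy",T)
w=cams.capture("wrist");cv2.imwrite("pics/w7.png",w["image"])
cv2.imwrite("pics/w7b.png",cv2.resize(w["image"],(800,600),interpolation=cv2.INTER_CUBIC))
E
```

```text
shift mm [79.1  -9.05  4.66] norm 79.8 rot [-0.0129 -0.002  -0.0036] rows 1.9938606363557532
t 6.4167 F [-0.93  0.46 -3.99] M [0.009 0.071 0.037] open 0.0446 pos [0.4745 0.2527 0.2491]
```

View pics/w7b.png

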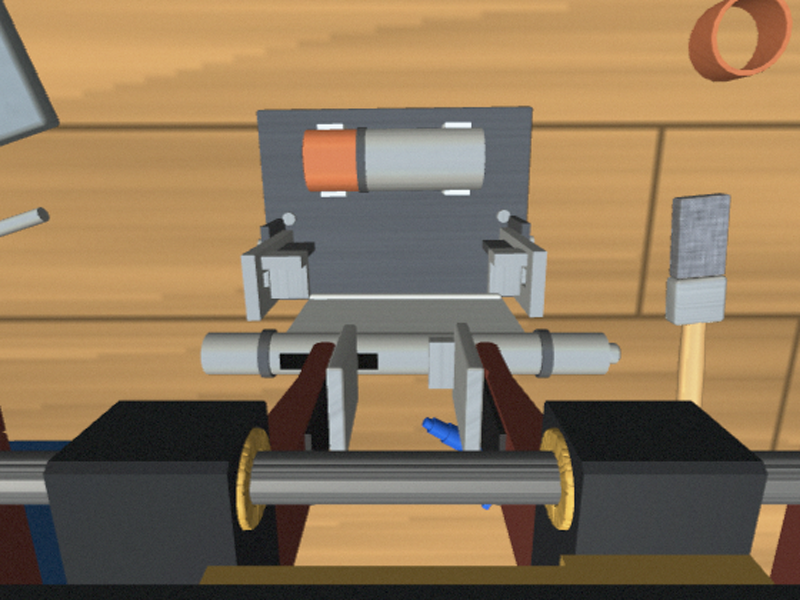

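```bash
python3 - <<'E'
from h import *
crop("pics/w7.png",165,140,220,90,"pics/w7c.png")
E
```

```text
pics/w7c.png 3.6363636363636362
```

View pics/w7c.png

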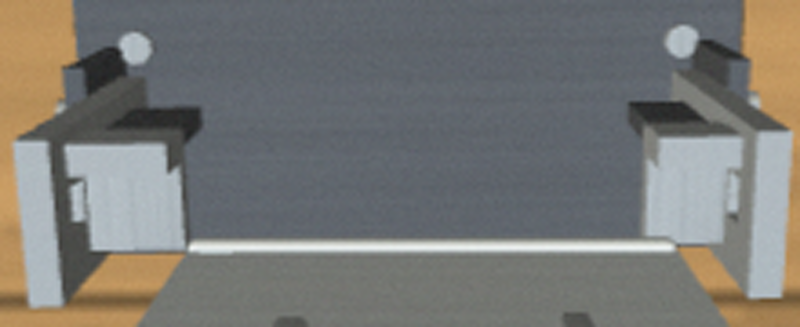

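Request:
arm_command(plan=[[0.005,-0.005,0.002,-0.005,0,-0.001,0.042],[0.005,-0.003,0.001,-0.003,0,-0.001,0.042],[0.005,0,0,0,0,0,0.042]])

```text
time_s: 6.72
tool_pos: [0.4738, 0.2599, 0.2357]
eef_rot: [3.098, 1.566, -0.043]
contact_force: [0.1, -0.3, -3.0]
opening: 0.0447
```

```bash
python3 -c "
from h import *
delta([.470,.2615,.17],0.010)"
```

```text
shift mm [65.68 -1.6   4.15] norm 65.8 rot [-0.009  -0.0053 -0.0003] rows 1.645699942989246
t 6.7167 F [ 0.09 -0.28 -2.96] M [ 0.077 -0.019 -0.001] open 0.0447 pos [0.4738 0.2599 0.2357]
```

```bash
python3 - <<'E'
from h import *
np.set_printoptions(precision=4,suppress=True)
w=cams.capture("wrist");W=np.load("Tw7.npy")@w["hand_eye"];k=800/220
for z in (.121,.125,.129):
    P=[at_z(w,W,165+u/k,140+v/k,z) for u,v in [(29,307),(782,297),(16,143),(790,130)]]
    for i in (0,2):
        d=P[i]-P[i+1];print(z,(P[i]+P[i+1])/2,np.linalg.norm(d),np.arctan2(-d[0],d[1]))
    print(np.mean(P,0),np.linalg.norm(P[0]-P[2]))
E
```

```text
0.121 [0.4517 0.2583 0.121 ] 0.18087337948515106 0.009416447928671553
0.121 [0.492  0.2586 0.121 ] 0.1794229129922867 0.013001289968244803
[0.4718 0.2585 0.121 ] 0.04000095610156613
0.125 [0.453  0.2583 0.125 ] 0.178385499810045 0.009416447928671577
0.125 [0.4928 0.2585 0.125 ] 0.1769549842138648 0.013001289968244666
[0.4729 0.2584 0.125 ] 0.03945075039438479
0.129 [0.4543 0.2582 0.129 ] 0.175897620134939 0.009416447928671285
0.129 [0.4935 0.2585 0.129 ] 0.17448705543544285 0.013001289968244848
[0.4739 0.2583 0.129 ] 0.0389005446872035
```

Request:
arm_command(plan=[[0.012,-0.001,0.002,-0.004,-0.002,0,0.042],[0.012,-0.001,0.001,-0.003,-0.002,0,0.042],[0.012,0,0,0,0,0,0.042],[0.005,0,0,0,0,0,0.042]])

```text
time_s: 7.1
tool_pos: [0.4709, 0.2625, 0.1925]
eef_rot: [-3.133, 1.569, 0.018]
contact_force: [0.9, 0.1, -3.1]
opening: 0.0446
```

```bash
python3 -c "
from h import *
delta([.470,.2617,.17],0.010)"
```

```text
shift mm [22.48  0.75  0.93] norm 22.5 rot [-0.0005 -0.0021  0.    ] rows 0.5627929864733731
t 7.1 F [ 0.92  0.06 -3.08] M [-0.023 -0.046  0.025] open 0.0446 pos [0.4709 0.2625 0.1925]
```

Request:
arm_command(plan=[[0.01,0,0.001,0,-0.002,0,0.042],[0.01,0,0,0,0,0,0.042],[0.006,0,0,0,0,0,0.042]])

```text
time_s: 7.35
tool_pos: [0.4699, 0.2628, 0.1644]
eef_rot: [-2.135, 1.57, 1.017]
contact_force: [-1.2, -0.2, -2.2]
opening: 0.0446
```

```bash
python3 - <<'E'
from h import *
delta([.470,.2617,.135],0.010)
T=toolT();np.save("Tw8.npy",T)
w=cams.capture("wrist");cv2.imwrite("pics/w8.png",w["image"])
cv2.imwrite("pics/w8b.png",cv2.resize(w["image"],(800,600),interpolation=cv2.INTER_CUBIC))
E
```

```text
shift mm [29.43  1.14 -0.07] norm 29.4 rot [-0.     -0.0002  0.0003] rows 0.7362260650183562
t 7.35 F [-1.21 -0.15 -2.24] M [ 0.036  0.042 -0.051] open 0.0446 pos [0.4699 0.2628 0.1644]
```

View pics/w8b.png

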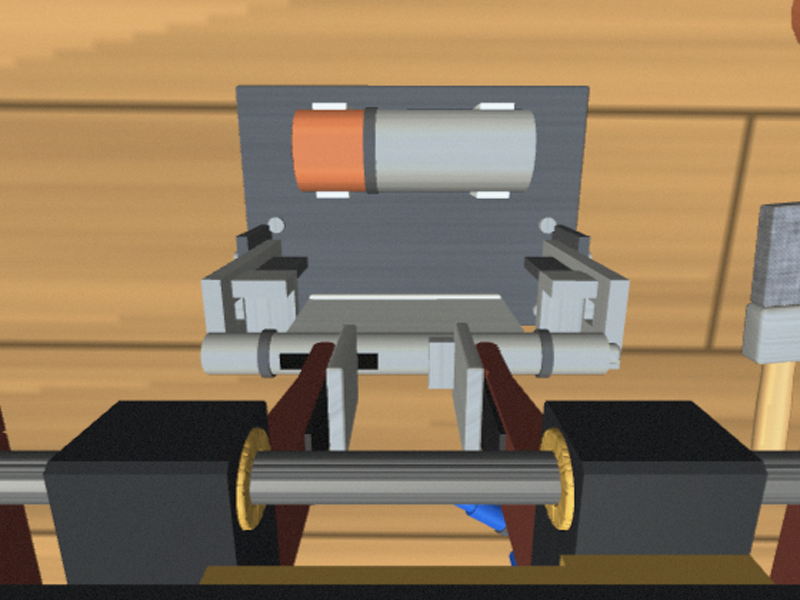

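Request:
arm_command(plan=[[0.004,0.001,0,0,0,0,0.042],[0.004,0,0,0,0,0,0.042]])

```text
time_s: 7.57
tool_pos: [0.4696, 0.2616, 0.155]
eef_rot: [0.206, 1.57, -2.925]
contact_force: [0.0, -0.7, -3.5]
opening: 0.0447
```

```bash
python3 - <<'E'
from h import *
delta([.470,.2617,.135],0.010)
T=toolT();np.save("Tw9.npy",T)
w=cams.capture("wrist");cv2.imwrite("pics/w9.png",w["image"])
crop("pics/w9.png",120,160,340,150,"pics/w9c.png")
E
```

```text
shift mm [20.02 -0.09 -0.39] norm 20.0 rot [ 0.0001  0.0011 -0.0002] rows 0.5006014310299177
t 7.5667 F [ 0.01 -0.65 -3.46] M [-0.005  0.005 -0.038] open 0.0447 pos [0.4696 0.2616 0.155 ]
pics/w9c.png 2.3529411764705883
```

View pics/w9c.png

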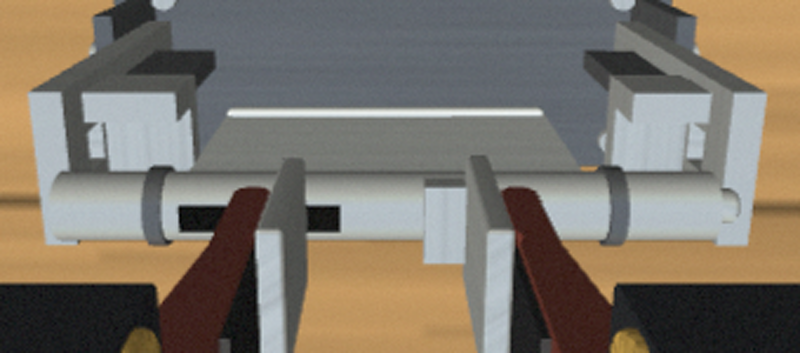

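```bash
python3 - <<'E'
from h import *
np.set_printoptions(precision=4,suppress=True)
crop("pics/w9.png",125,190,60,75,"pics/w9l.png")
crop("pics/w9.png",400,190,60,75,"pics/w9r.png")
a=cv2.imread("pics/w9l.png");b=cv2.imread("pics/w9r.png");import numpy as np
m=np.hstack([a,b]);s=min(1,800/m.shape[1]);cv2.imwrite("pics/w9lr.png",cv2.resize(m,None,fx=s,fy=s));print(a.shape,s)
E
```

```text
pics/w9l.png 8.0
pics/w9r.png 8.0
(600, 480, 3) 0.8333333333333334
```

View pics/w9lr.png

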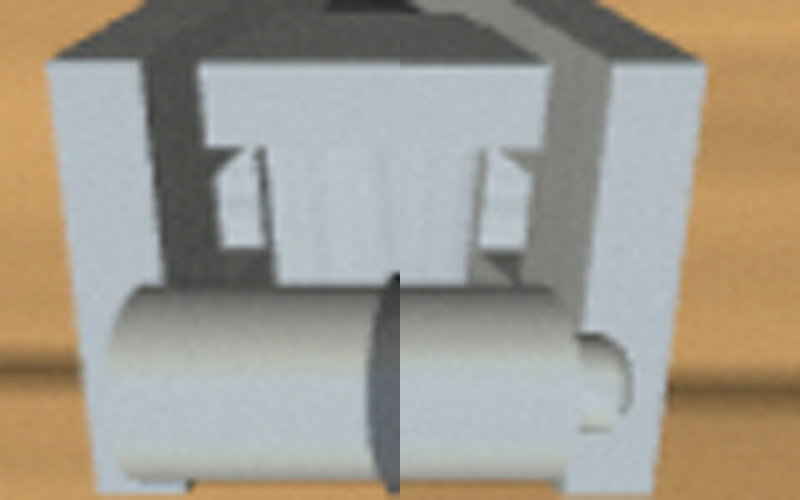

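```bash
python3 - <<'E'
from h import *
np.set_printoptions(precision=4,suppress=True)
w=cams.capture("wrist");T=np.load("Tw9.npy");W=T@w["hand_eye"];k=20/3
l=lambda u,v,z:at_z(w,W,125+u/k,190+v/k,z)
r=lambda u,v,z:at_z(w,W,400+(u-400)/k,190+v/k,z)
for z in (.121,.125,.129):
  print(z,l(97,493,z),l(187,493,z),r(567,493,z),r(655,493,z), "wid",(l(97,493,z)-r(655,493,z))[1])
  print("   far",l(50,62,z),r(705,65,z),(l(50,62,z)-r(705,65,z))[1])
for z in (.138,.142,.146):
  print(z,l(107,390,z),r(578,400,z),r(632,385,z))
for z in (.124,.125,.126):print(z,l(97,493,z)-r(655,493,z),(l(97,493,z)+r(655,493,z)+l(50,62,z)+r(705,65,z))/4)
E
```

```text
0.121 [0.4504 0.3493 0.121 ] [0.4505 0.3411 0.121 ] [0.452  0.1749 0.121 ] [0.4521 0.1669 0.121 ] wid 0.1824476582970458
   far [0.4911 0.3493 0.121 ] [0.4926 0.1677 0.121 ] 0.18158052175040712
0.125 [0.4522 0.3475 0.125 ] [0.4523 0.3395 0.125 ] [0.4539 0.1767 0.125 ] [0.454  0.1688 0.125 ] wid 0.1787329440479968
   far [0.4922 0.3475 0.125 ] [0.4936 0.1697 0.125 ] 0.17788346278132028
0.129 [0.4541 0.3458 0.129 ] [0.4542 0.3379 0.129 ] [0.4557 0.1785 0.129 ] [0.4558 0.1708 0.129 ] wid 0.17501822979894782
   far [0.4932 0.3458 0.129 ] [0.4946 0.1716 0.129 ] 0.1741864038122334
0.138 [0.4676 0.34   0.138 ] [0.4682 0.1826 0.138 ] [0.4696 0.1783 0.138 ]
0.142 [0.4693 0.3383 0.142 ] [0.4699 0.1844 0.142 ] [0.4712 0.1802 0.142 ]
0.146 [0.4709 0.3366 0.146 ] [0.4715 0.1861 0.146 ] [0.4729 0.182  0.146 ]
0.124 [-0.0017  0.1797 -0.    ] [0.4726 0.2584 0.124 ]
0.125 [-0.0017  0.1787  0.    ] [0.473  0.2584 0.125 ]
0.126 [-0.0017  0.1778  0.    ] [0.4734 0.2584 0.126 ]
```

Request:
arm_command(plan=[[0.005,0,0,0,0,0,0.042],[0.005,0,0,0,0,0,0.042],[0.004,0,0,0,0,0,0.042]])

```text
time_s: 7.92
tool_pos: [0.4706, 0.2623, 0.1415]
eef_rot: [-2.456, 1.569, 0.695]
contact_force: [0.5, -0.4, -2.7]
opening: 0.0446
```

```bash
python3 -c "
from h import *
delta([.470,.2617,.122],0.010)"
```

```text
shift mm [19.54  0.67  0.61] norm 19.6 rot [-0.     -0.0015  0.0012] rows 0.48900468993500107
t 7.9167 F [ 0.47 -0.4  -2.69] M [0.004 0.044 0.011] open 0.0446 pos [0.4706 0.2623 0.1415]
```

Request:
arm_command(plan=[[0.005,0.001,0.001,0,-0.001,0.001,0.042],[0.004,0,0,0,0,0,0.042],[0.002,0,0,0,0,0,0.042]])

```text
time_s: 8.17
tool_pos: [0.4694, 0.2611, 0.129]
eef_rot: [2.937, 1.571, -0.195]
contact_force: [-0.5, -0.4, -2.8]
opening: 0.0449
```

```bash
python3 -c "
from h import *
delta([.470,.2617,.122],0.010)"
```

```text
shift mm [ 7.   -0.59 -0.59] norm 7.1 rot [-0.0002 -0.0002 -0.0001] rows 0.17627626082125442
t 8.1667 F [-0.47 -0.35 -2.78] M [ 0.029 -0.023  0.029] open 0.0449 pos [0.4694 0.2611 0.129 ]
```

Now feel downwards in 1.5 mm steps.

Request:
arm_command(plan=[[0.0015,-0.0005,0,0,0,0,0.042],[0.0015,0,0,0,0,0,0.042]])

```text
time_s: 8.33
tool_pos: [0.4692, 0.2616, 0.1253]
eef_rot: [0.625, 1.57, -2.507]
contact_force: [-0.1, 0.4, -3.0]
opening: 0.0448
```

Request:
arm_command(plan=[[0.0015,0,0,0,0,0,0.042]])

```text
time_s: 8.42
tool_pos: [0.4692, 0.2616, 0.1236]
eef_rot: [0.612, 1.57, -2.52]
contact_force: [-0.4, -0.2, -2.6]
opening: 0.0448
```

Request:
arm_command(plan=[[0.001,0,0,0,0,0,0.042]])

```text
time_s: 8.5
tool_pos: [0.4692, 0.2616, 0.1225]
eef_rot: [0.549, 1.57, -2.583]
contact_force: [-1.0, 0.2, -2.9]
opening: 0.0449
```

Request:
arm_command(plan=[[0.001,0,0,0,0,0,0.042]])

```text
time_s: 8.58
tool_pos: [0.4693, 0.2617, 0.1215]
eef_rot: [0.647, 1.571, -2.485]
contact_force: [-0.2, 0.2, -3.1]
opening: 0.0446
```

Request:
arm_command(plan=[[0.001,0,0,0,0,0,0.042]])

```text
time_s: 8.67
tool_pos: [0.4694, 0.2617, 0.1208]
eef_rot: [1.761, 1.571, -1.371]
contact_force: [-4.5, -3.1, 11.8]
opening: 0.045
```

Request:
arm_command(plan=[[-0.0003,0,0,0,0,0,0.042]])

```text
time_s: 8.75
tool_pos: [0.4695, 0.2618, 0.1214]
eef_rot: [2.545, 1.57, -0.587]
contact_force: [-1.6, 0.1, -3.3]
opening: 0.045
```

```bash
python3 - <<'E'
from h import *
delta([.473,.2617,.121],0.010)
T=toolT();np.save("Tw10.npy",T)
w=cams.capture("wrist");cv2.imwrite("pics/w10.png",w["image"])
crop("pics/w10.png",100,150,360,170,"pics/w10c.png")
E
```

```text
shift mm [ 0.41  0.13 -3.54] norm 3.6 rot [-0.0001 -0.0003 -0.0002] rows 0.08910969753102449
t 8.75 F [-1.64  0.13 -3.32] M [0.036 0.032 0.025] open 0.045 pos [0.4695 0.2618 0.1214]
pics/w10c.png 2.2222222222222223
```

View pics/w10c.png

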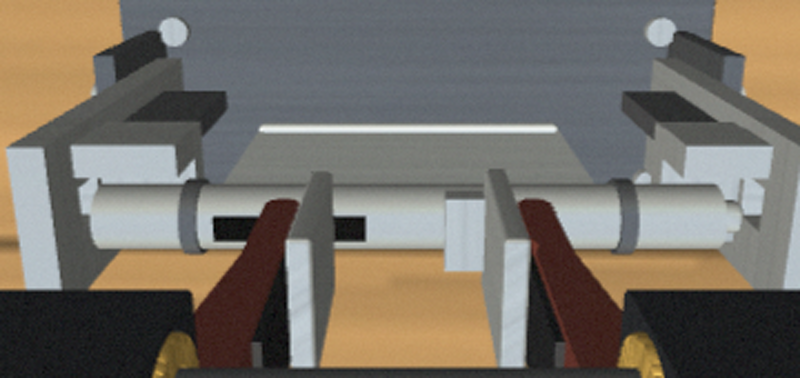

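Request:
arm_command(plan=[[0,0,-0.0015,0,0,0,0.042]])

```text
time_s: 8.88
tool_pos: [0.471, 0.2619, 0.1215]
eef_rot: [-3.086, 1.57, 0.066]
contact_force: [0.2, -0.2, -3.3]
opening: 0.0447
```

Request:
arm_command(plan=[[0,0,-0.001,0,0,0,0.042]])

```text
time_s: 8.97
tool_pos: [0.4722, 0.262, 0.1216]
eef_rot: [-2.989, 1.57, 0.162]
contact_force: [0.4, 0.7, -2.9]
opening: 0.0446
```

Request:
arm_command(plan=[[0,0,-0.0007,0,0,0,0.042]])

```text
time_s: 9.05
tool_pos: [0.4731, 0.262, 0.1215]
eef_rot: [-2.933, 1.57, 0.218]
contact_force: [0.4, -0.1, -2.7]
opening: 0.0446
```

Request:
arm_command(plan=[[0,0.0003,-0.0006,0,0,0,0.042]])

```text
time_s: 9.13
tool_pos: [0.4737, 0.2617, 0.1214]
eef_rot: [-2.723, 1.57, 0.428]
contact_force: [-3.5, 0.5, -2.1]
opening: 0.0449
```

Request:
arm_command(plan=[[0,0,0.0004,0,0,0,0.042]])

```text
time_s: 9.22
tool_pos: [0.4733, 0.2617, 0.1213]
eef_rot: [-2.483, 1.57, 0.668]
contact_force: [-0.2, -0.3, -3.5]
opening: 0.0445
```

Request:
arm_command(plan=[[0.0005,0,0,0,0,0,0.042],[0,0,0,0,0,0,0.042]])

```text
time_s: 9.38
tool_pos: [0.4733, 0.2618, 0.1211]
eef_rot: [-2.665, 1.57, 0.487]
contact_force: [-0.9, 0.3, -0.7]
opening: 0.0449
```

Request:
arm_command(plan=[[0.0003,0,0,0,0,0,0.042],[0,0,0,0,0,0,0.042]])

```text
time_s: 9.55
tool_pos: [0.4734, 0.2618, 0.1211]
eef_rot: [-2.864, 1.57, 0.288]
contact_force: [-1.0, -0.8, -1.7]
opening: 0.0449
```

Request:
arm_command(plan=[[0,0,0,0,0,0,0.042],[0,0,0,0,0,0,0.042]])

```text
time_s: 9.72
tool_pos: [0.4734, 0.2617, 0.1211]
eef_rot: [-2.888, 1.57, 0.264]
contact_force: [-0.8, -0.3, -0.6]
opening: 0.0445
```

Request:
arm_command(plan=[[0,0,0,0,0,0,0.048],[0,0,0,0,0,0,0.05],[0,0,0,0,0,0,0.052],[0,0,0,0,0,0,0.053]])

```text
time_s: 10.05
tool_pos: [0.4735, 0.2627, 0.1211]
eef_rot: [-2.281, 1.568, 0.871]
contact_force: [-0.3, 0.7, -1.5]
opening: 0.0528
```

```bash
python3 - <<'E'
from h import *
delta([.473,.2617,.121],0.010)
w=cams.capture("wrist");cv2.imwrite("pics/w11.png",w["image"])
crop("pics/w11.png",100,150,360,170,"pics/w11c.png")
E
```

```text
shift mm [0.07 1.04 0.5 ] norm 1.2 rot [ 0.0003 -0.0016  0.0018] rows 0.028872843948056427
t 10.05 F [-0.34  0.7  -1.55] M [ 0.17   0.133 -0.013] open 0.0528 pos [0.4735 0.2627 0.1211]
pics/w11c.png 2.2222222222222223
```

View pics/w11c.png

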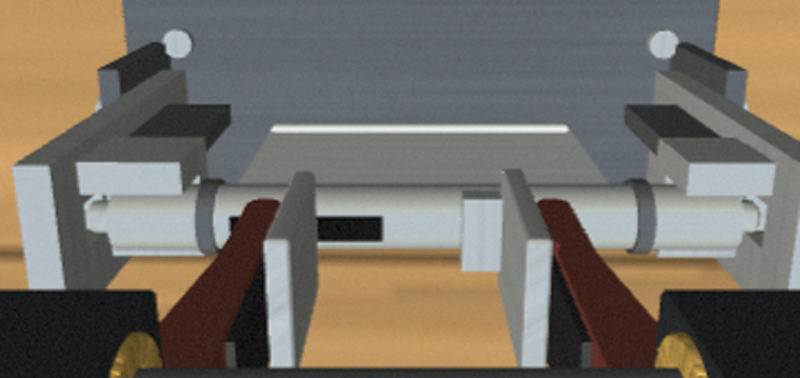

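Request:
arm_command(plan=[[0,0.0007,0,0,0,0,0.055],[0,0.0003,0,0,0,0,0.057],[0,0,0,0,0,0,0.059]])

```text
time_s: 10.35
tool_pos: [0.4734, 0.2619, 0.1211]
eef_rot: [-2.21, 1.568, 0.942]
contact_force: [-1.3, 1.0, -0.9]
opening: 0.0585
```

```bash
python3 - <<'E'
from h import *
delta([.473,.2617,.121],0.010)
w=cams.capture("wrist");cv2.imwrite("pics/w12.png",w["image"])
crop("pics/w12.png",100,150,360,170,"pics/w12c.png")
E
```

```text
shift mm [0.07 0.24 0.44] norm 0.5 rot [ 0.0006 -0.0016  0.0021] rows 0.01266614068187655
t 10.35 F [-1.29  1.03 -0.93] M [0.135 0.093 0.002] open 0.0585 pos [0.4734 0.2619 0.1211]
pics/w12c.png 2.2222222222222223
```

View pics/w12c.png

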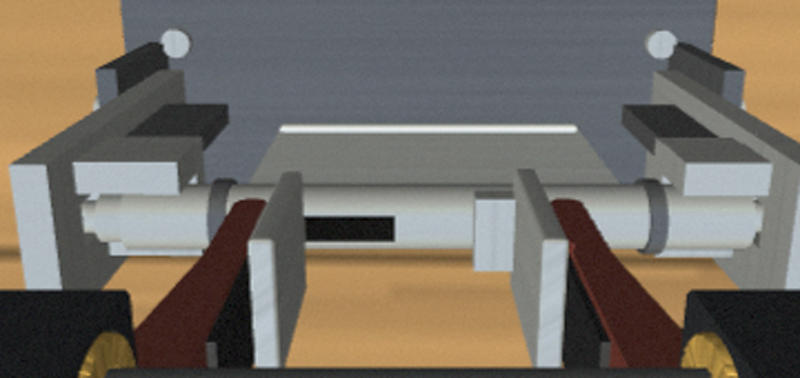

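Stub is entering the hole and the pin is coming out; continue opening.

Request:
arm_command(plan=[[0,0,0,0,0,0,0.061],[0,0,0,0,0,0,0.063],[0,0,0,0,0,0,0.065],[0,0,0,0,0,0,0.067]])

```text
time_s: 10.73
tool_pos: [0.4739, 0.262, 0.1213]
eef_rot: [-2.359, 1.567, 0.793]
contact_force: [0.5, -1.5, -0.7]
opening: 0.0665
```

```bash
python3 - <<'E'
from h import *
delta([.473,.2617,.121],0.010)
w=cams.capture("wrist");cv2.imwrite("pics/w13.png",w["image"])
crop("pics/w13.png",100,150,360,170,"pics/w13c.png")
E
```

```text
shift mm [0.35 0.34 0.88] norm 1.0 rot [ 0.0006 -0.0025  0.0025] rows 0.02508021054027532
t 10.7333 F [ 0.49 -1.5  -0.73] M [ 0.015 -0.031  0.015] open 0.0665 pos [0.4739 0.262  0.1213]
pics/w13c.png 2.2222222222222223
```

View pics/w13c.png

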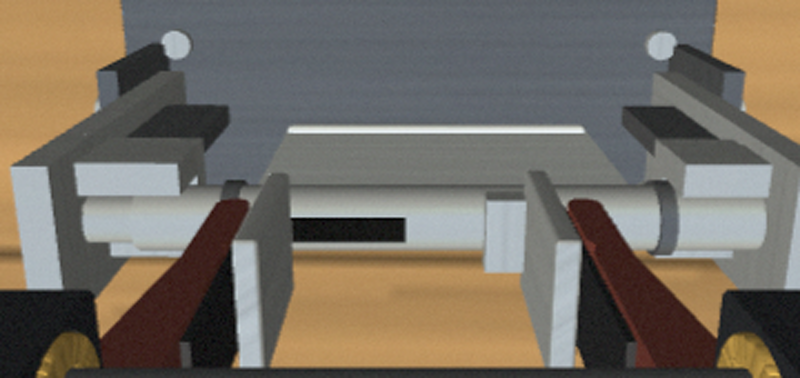

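Request:
arm_command(plan=[[0,0,0,0,0,0,0.075],[0,0,0,0,0,0,0.0878],[0,0,0,0,0,0,0.0878],[0,0,0,0,0,0,0.0878]])

```text
time_s: 11.12
tool_pos: [0.4745, 0.2615, 0.1217]
eef_rot: [-2.646, 1.567, 0.505]
contact_force: [-0.5, -0.4, -0.9]
opening: 0.0869
```

```bash
python3 - <<'E'
from h import *
delta([.473,.2617,.2],0.010)
w=cams.capture("wrist");cv2.imwrite("pics/w14.png",w["image"])
crop("pics/w14.png",100,150,360,170,"pics/w14c.png")
E
```

```text
shift mm [-78.3   -0.41   1.25] norm 78.3 rot [-0.0001 -0.0035  0.0019] rows 1.9577796944663324
t 11.1167 F [-0.45 -0.36 -0.95] M [ 0.035  0.023 -0.054] open 0.0869 pos [0.4745 0.2615 0.1217]
pics/w14c.png 2.2222222222222223
```

View pics/w14c.png

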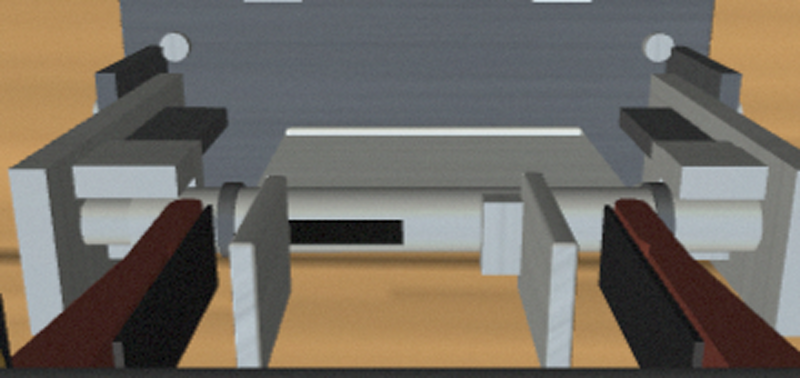

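Guard released, with fingers about 11 mm clear of each tab. Going up.

Request:
arm_command(plan=[[-0.008,0,0,0,0,0,0.0878],[-0.01,0,0,0,0,0,0.0878],[-0.012,0,0,0,0,0,0.0878]])

```text
time_s: 11.42
tool_pos: [0.4731, 0.2605, 0.1515]
eef_rot: [0.164, 1.57, -2.967]
contact_force: [0.5, 0.3, 0.5]
opening: 0.0877
```

Request:
arm_command(plan=[[-0.015,0,0,0,0,0,0.0878],[-0.025,0,0,0,0,0,0.0878],[-0.03,0,0,0,0,0,0.0878],[-0.02,0,0,0,0,0,0.0878],[0,0,0,0,0,0,0.0878]])

```text
time_s: 11.83
tool_pos: [0.473, 0.2614, 0.2519]
eef_rot: [-2.344, 1.568, 0.809]
contact_force: [-0.3, 1.1, -0.9]
opening: 0.0877
```

```bash
python3 - <<'E'
from h import *
delta([.473,.2617,.25],0.010)
T=toolT();np.save("Tw15.npy",T)
w=cams.capture("wrist");cv2.imwrite("pics/w15.png",w["image"])
crop("pics/w15.png",150,130,270,120,"pics/w15c.png")
s=cams.capture("scene");cv2.imwrite("pics/s2.png",s["image"])
crop("pics/s2.png",345,170,110,90,"pics/s2c.png")
E
```

```text
shift mm [ 1.92 -0.26 -0.04] norm 1.9 rot [ 0.0016 -0.0022  0.0023] rows 0.04842613390513442
t 11.8333 F [-0.27  1.08 -0.88] M [ 0.011 -0.005 -0.03 ] open 0.0877 pos [0.473  0.2614 0.2519]
pics/w15c.png 2.962962962962963
pics/s2c.png 6.666666666666667
```

View pics/w15c.png

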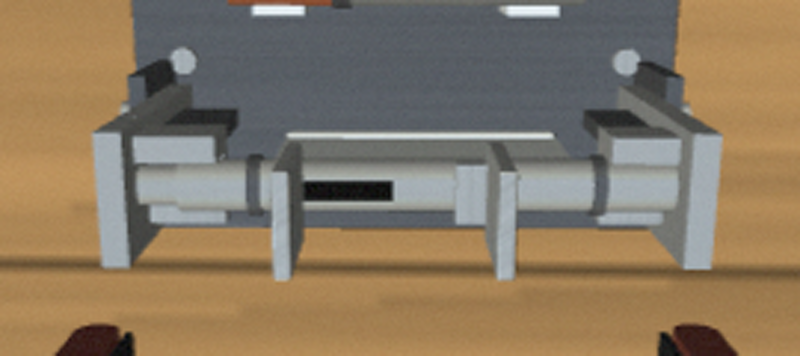

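View pics/s2c.png

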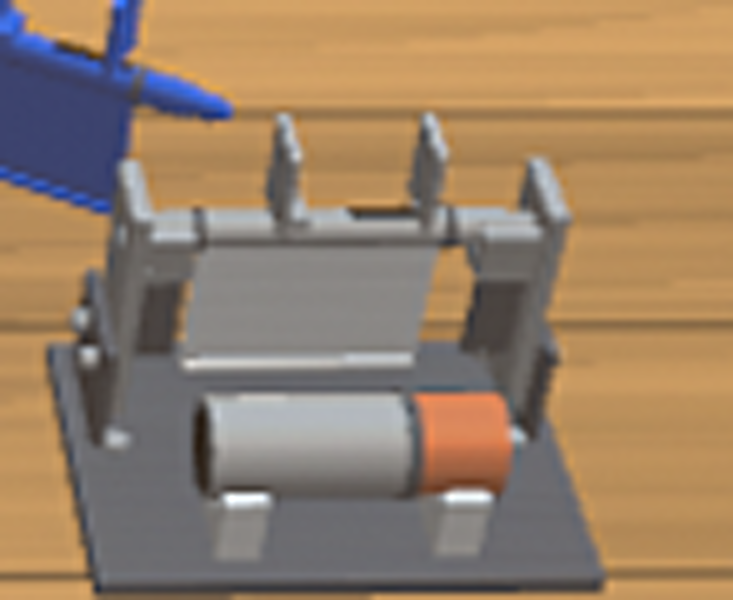

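View pics/s2.png

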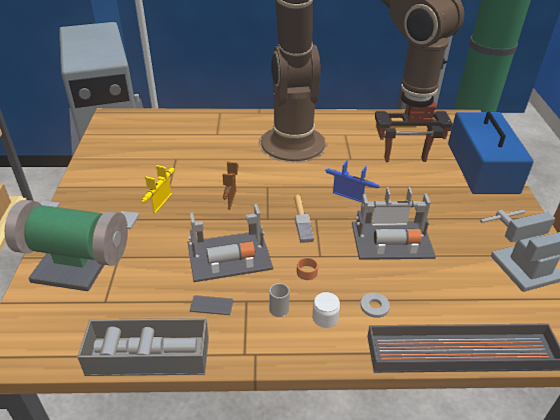

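```bash
python3 - <<'E'
from h import *
np.set_printoptions(precision=4,suppress=True)
w=cams.capture("wrist");T=np.load("Tw15.npy");W=T@w["hand_eye"];k=800/270
a=lambda u,v,z:at_z(w,W,150+u/k,130+v/k,z)
L=a(275,279,.153);Q=a(515,278,.153);d=L-Q;print("tabs",L,Q,(L+Q)/2,np.linalg.norm(d),np.arctan2(-d[0],d[1]))
P=[a(*p,.125) for p in [(105,267),(711,266),(93,133),(720,134)]];m=np.mean(P,0);print("cheeks",m,P[0]-P[1],P[2]-P[3])
print("tabmid - cheekmid (y expected +3.5, x -15):",(L+Q)/2-m)
E
```

```text
tabs [0.4584 0.2934 0.153 ] [0.4595 0.2298 0.153 ] [0.4589 0.2616 0.153 ] 0.06368788021333723 0.016275824938388934
cheeks [0.4732 0.2583 0.125 ] [-0.0024  0.1774  0.    ] [-0.0018  0.1773  0.    ]
tabmid - cheekmid (y expected +3.5, x -15): [-0.0142  0.0033  0.028 ]
```

Request:
arm_command(plan=[[0,0,0,0,0,0,0.0878],[0,0,0,0,0,0,0.0878]])

```text
time_s: 12.15
tool_pos: [0.4705, 0.2591, 0.2452]
eef_rot: [0.387, 1.564, -2.743]
contact_force: [-0.5, -0.2, 0.4]
opening: 0.0881
```

```bash
python3 -c "
from bench import bot,get_obs
print(bot.job_done(),get_obs()['time_s'])"
```

```text
the job is handed in; nothing more can be done
the job is handed in; nothing more can be done
```

The guard now hangs on the second fixture, the same way round, and I handed the job in at about 12 s; no verdict is reported back.

**What I did:** I squeezed the tabs to draw the pin and lifted the guard clear of fixture A. I then lowered it between fixture B's cheeks and felt for the rests in 1 mm steps. It met the ledges with its axis about 104–105 mm above the bench, so the cheeks stand near the middle height. I brought it lightly to the back stop (about 4 N), rested it on the ledges with the pin still drawn, then opened the fingers slowly so the stub slid home and the pin sprang out.

**Last checks, from the wrist and scene pictures:**

| Check | Measured | Expected |
|---|---|---|
| Distance between outer faces of the tabs | 63.7 mm | 64 mm when hanging |
| Tab middle from cheek middle, along y | +3.3 mm | +3.5 mm |
| Tab near edge from cheek middle, along x | -14.2 mm | -15 mm |
| Yaw of the tabs against the cheeks | about 0.016 vs 0.010–0.013 rad | equal |

The stub and the pin's collar both appear home in their cheeks, the bystanders look unmoved, and the gripper is well clear.

**Not cleanly confirmed:** the first touch on the ledges came up to about 15 N within one row, more than I wanted but under the 32 N limit. Fast moves also drifted about 10 mm sideways twice, both times well above the fixtures, and I corrected them before lowering.

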